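Load a resonator test cavity, lock its bayonet can and hold it home

TASK

Stand the white ceramic resonator (the largest of the three on the blue board) on the white support inside the brass collar and let go of it. Then lower the aluminium can over it by its black bar, red marks at red marks so that the lugs enter the slots, push it down against the spring and twist it a quarter turn clockwise (from above) to the stop at the green marks. Finish still gripping the bar and pressing the can right home, flange flush on the collar, for the spring lifts it if you let go; leave everything else where it is.

Things in the scene. Friction and masses are not known exactly. Their poses are not given: they have to be found in the camera images.
- fixture: Test cavity, fixed to the bench. Origin: on the axis of its round brass collar, at bench level; z up. Aluminium plate 10 mm thick, x -56 to +120 mm, y -56 to +56 mm; black pod on it at x 69 to 115 mm, top at z = 32 mm. Collar: outer diameter 94, bore 61 mm, top at z = 37 mm, slots at +x and -x. At home the can's origin is on the axis at z = 15 mm.
- support_top (a point): Centre of the flat top of the white plastic support (diameter 26 mm) on the collar's axis, 34 mm above the bench, 3 mm below the collar's top. The resonator stands here on its flat underside.
- collar_top (a point): Centre of the collar's mouth, on its axis, 37 mm above the bench.
- entry_slot (a point): Red mark on the collar's top at its +x slot, 44 mm from the axis; the same at -x. Each slot, 18 mm wide, is open out to 41 mm from the axis and goes down through the collar's 6 mm thick top ring into a channel that runs a quarter turn clockwise, seen from above. The can goes in with its x axis along the fixture's x axis, either way round.
- lock_mark (a point): Green mark on the collar's top at -y, 44 mm from the axis; the same at +y. The lugs stand below the green marks when the can is turned to the stop: can's x axis along the fixture's y axis.
- contact_ring (a joint): Sprung copper ring in the bore, round the support: how far the can's foot has pushed it down, m. 0 = up, its top 23 mm above the bench; 4 N at 0 and 1 N more per mm. From 0.005 on the lugs are below the top ring and the can turns; 0.008 (12 N) = home, flange resting on the collar. A locked can let go rises to about 0.005.
- can: Aluminium can, open below, 0.2 kg, standing on the bench. Origin: centre of its foot; z up. Outer diameter 53 mm (foot tapered to 47 in the lowest 8 mm), inside at least 43 mm wide, 45 deep. Flat top at z = 49 mm; flange of diameter 73 mm at z = 22 to 26 mm, red marks on it above the lugs. Black grip bar on top, 46 mm along x, 14 mm thick along y, z = 49 to 79 mm.
- can_lug (a point): One of the can's two steel lugs, at its +x side (31 mm from the axis, 10.5 mm above the foot); the other is at -x. Each is 9 mm wide, at 8 to 13 mm above the foot, and reaches out to 37.5 mm from the axis.
- can_grip (a point): Point in the can's grip bar, on the axis, 71 mm above the can's foot (8 mm below the top of the bar); x along the bar.
- board: Blue sample board fixed to the bench, 190 mm along its x, 72 mm along its y, top at z = 6 mm. Origin: centre of its underside. The three resonators stand on it in a row along its x, 60 mm apart, in any order.
- resonator: White ceramic puck, diameter 28 mm, height 18 mm, 0.06 kg, standing on the board. Origin: centre of its underside. Grip it by its upper part, the fingertips at least 5 mm above its underside, so that they stay clear of the collar's top when it is set down.
- resonator_tan: Terracotta-coloured puck, diameter 22 mm, height 14 mm, on the board; leave it. Origin: centre of its underside.
- resonator_dark: Dark grey puck, diameter 23 mm, height 10 mm, on the board; leave it. Origin: centre of its underside.
- solder_reel: Red solder reel, diameter 58 mm, 42 mm high, beyond the fixture; leave it.
- spanner: Small steel spanner, 130 mm long, lying beyond the fixture; leave it.
- adapter: Brass coaxial adapter, 24 mm across, 32 mm high, standing on the robot's side of the fixture; leave it.
- attenuator: Dark finned attenuator, 32 mm across, 50 mm high, standing beyond the fixture; leave it.
There are look-alikes about, which are no part of the job. Of the things shaped like the resonator, the white one is meant.

How it is judged (in metres and radians):
On the way, in this order (a step that is already met when the one before it is completed fails the run):
1. the white resonator stands on the support, let go (horizontal distance between resonator and support_top below 0.007 m and z of resonator in the frame of support_top between -0.002 and 0.002 m and angle between the z axis of resonator and the z axis of fixture, either way round below 0.12 rad and contact force between the fingers and resonator below 0.1 N), for 0.2 s.
2. the can is pushed down against the spring with its lugs in the slots, not yet turned (value of joint contact_ring above 0.005 m and z of can in the frame of fixture below 0.0185 m and horizontal distance between can and fixture below 0.006 m and angle between the x axis of can and the x axis of fixture, either way round below 0.35 rad), for 0.1 s.
At the end, for the whole second after the job is handed in: White resonator upright on the support, within 7 mm of its centre. Can over it: within 6 mm of the collar's axis, upright, turned at least 75 degrees, foot within 1.5 mm of home, spring ring down more than 6.5 of 8 mm, gripped (over 4 N) and still (horizontal distance between resonator and support_top below 0.007 m and z of resonator in the frame of support_top between -0.002 and 0.002 m and angle between the z axis of resonator and the z axis of fixture, either way round below 0.12 rad and horizontal distance between can and fixture below 0.006 m and z of can in the frame of fixture between 0.0125 and 0.0165 m and angle between the z axis of can and the z axis of fixture, either way round below 0.06 rad and angle between the x axis of can and the x axis of fixture, either way round above 1.31 rad and value of joint contact_ring above 0.0065 m and contact force between the fingers and can above 4 N and linear speed of can below 0.02 m/s); the arm keeps its last pose, push and grip.
It fails at once if another resonator is moved more than 30 mm (distance of any of resonator_tan, resonator_dark from where it was at the start of the episode above 0.03 m).
It fails at once if the reel, spanner, adapter or attenuator is moved more than 30 mm (distance of any of solder_reel, spanner, adapter, attenuator from where it was at the start of the episode above 0.03 m).
It also fails if it takes over 58 s, if anything falls off the work surface, if the arm or the gripper's body presses on something with over 40 N, if the wrist force passes 120 N, or if a joint passes its speed limit or range.

ROBOT

A 6-joint arm with a two-finger parallel gripper is mounted at the origin on the work surface. World frame = base frame: x ahead of the robot, y to its left, z up, the work surface at z = 0. Lengths are in mm, angles in rad, forces in N, time in s.
With the tool pointing down it reaches from about 300 to 750 mm from the base axis. Payload 8.5 kg.
Tool frame: the origin (TCP) lies on the centre line of the jaws, within the pads' length; the fingertips stand arm.tip_extent ahead of it and the grasp point (between the pads) lies 6 mm ahead of it (arm.tip_extent is the distance from the TCP to the fingertips, in mm); z points along the fingers, y is the line along which they close (so a half turn about z gives the same grasp; the last joint's range is limited). The gripper opens to 88 mm and grips with 3 to 60 N. Pads are 18 mm wide; open, the fingers measure 123 mm over their backs; the gripper's body (75 mm by 187 mm) begins 45 mm behind the grasp point.
Start: joints at [-1.315, 0.381, 1.297, -0, 1.464, -0.215], TCP at [249.471, -490.148, 263.748] pointing down, gripper open.
Joint ranges: [-3.11, 3.11], [-0.89, 2.33], [0.22, 2.48], [-1.42, 4.56], [0.17, 2.85], [-2.88, 2.88]. Speed limits (rad/s): [2.39, 2.39, 3.14, 3.14, 3.14, 3.14].

INTERFACE

Orientations are given as a 3x3 rotation matrix whose columns are the frame's x, y, z axes.
In Python, from cell import arm gives the robot as it stands.
- The arm moves only by the tool step_arm, never from a script. Its argument "plan" is a list of rows, each a list of 3 entries, a list of its own where there are three numbers: the turn, a rotation vector about the tool's x, y, z in rad, then the shift along the tool's x, y, z in cm, then the gripper command: -1 is fully open, 1 is shut, values between are in proportion. In form: [[[ax, ay, az], [x, y, z], claw], ...]. A call has exactly 5 rows; each row is the pose to reach, as a shift and turn from the pose commanded when the call began, along the tool's axes at that moment; what a row does not reach only later rows make up. A row lasts 1/10 s, in which the tool goes at most 50 mm and 8.59 degrees, less where a joint would pass 70% of its speed; a pose out of reach is approached as far as the arm can. A call with a gripper value outside its range is refused whole. The fingers move at their own pace and stop on an object; "newtons" is the grip in N (left out, the last holds). Time passes only in rows, so rows that repeat a pose let the fingers close, or fill a call up. It gives the time, the measured TCP pose, the force, the opening and the grip force at its end, in the units of the state.
- arm.sense(): the state, without advancing time (a new reading comes with each control period).
- arm.get_image(name): name is "side" or "top" or "wrist"; returns a dict with "pixels" (384x512x3 uint8, red, green, blue), "depth" (384x512 float32, mm along the optical axis (not along the pixel's ray), 0 where there is no reading), "vfov" (degrees; the focal length in pixels is half the picture's height over the tangent of half this angle, whatever the lens; pixels are square), "cx", "cy" (the principal point, pixels), "D" ([k1, k2, p1, p2, k3] as OpenCV has them; the pictures are not rectified), "camera_from_world" (4x4, takes a point from world to camera coordinates). Camera axes: x right, y down, z forward; pixel columns grow to the right and rows downward; lengths in mm; the calibration is good to about 2 mm. A picture is of the moment at which its call begins.
- arm.close_job(): hands the job in; it is judged then, once.
The state is a dict: "time_s": time; "q": joint angles; "joint_velocities": joint speeds; "joint_torque": joint torques, N m; "eef_pos": TCP position; "tcp_rot": TCP orientation; "ft_force": force on the tool from outside, world axes, zero at the start; "wrist_torque": the same for the moment, N m; "opening": finger opening in mm; "gripper_force": force on a finger pad.
Only numpy, scipy, OpenCV 4.12 (cv2) and the standard library are available. Lean on these libraries where they do the work, as an engineer would, in place of code of your own. Each camera call takes 0.05 s, during which the arm holds its last target. There are 200 camera calls.

## Working session

There is one attempt and no reset: what is moved stays moved. The work goes in short steps, Python scripts to look and compute and a tool call to move; the robot and the scene stay as the last step left them, time stands still between calls to the robot, and variables do not carry over. Pictures are saved under pics/ and viewed, at most 10 in all, crops included, and the job is handed in when it is done.

Besides the shell and the picture viewer there is one more tool, called after "Emit:" by a JSON object that holds its "op" and its "data", one argument or row to a line. step_arm: Moves the arm, as the interface text tells. Its arguments: {"type":"object","properties":{"plan":{"type":"array","items":{"type":"array"}},"newtons":{"type":"number"}},"required":["plan"]}

```bash
mkdir -p pics
cat > h.py <<'E'
import numpy as np, cv2
from cell import arm
def K(im):
    h=im["pixels"].shape[0]; f=h/2/np.tan(np.radians(im["vfov"])/2)
    return np.array([[f,0,im["cx"]],[0,f,im["cy"]],[0,0,1.]])
def get(n,fn=None):
    im=arm.get_image(n); np.savez('last_'+n,**im)
    if fn: cv2.imwrite('pics/'+fn,im["pixels"][:,:,::-1])
    return im
def load(n): 
    d=np.load('last_'+n+'.npz'); return {k:d[k] for k in d}
def world(im,uv,z):
    "pixels -> world points on plane z"
    p=cv2.undistortPoints(np.array(uv,float).reshape(-1,1,2),K(im),np.array(im["D"],float)).reshape(-1,2)
    T=np.linalg.inv(im["camera_from_world"]); o=T[:3,3]
    d=(T[:3,:3]@np.c_[p,np.ones(len(p))].T).T
    return o+d*((z-o[2])/d[:,2])[:,None]
def pix(im,P):
    T=im["camera_from_world"]; r,_=cv2.Rodrigues(T[:3,:3])
    return cv2.projectPoints(np.array(P,float),r,T[:3,3],K(im),np.array(im["D"],float))[0].reshape(-1,2)
E
python3 - <<'E'
from h import *
for n in ("top","side"):
    im=get(n,n+'0.png'); T=np.linalg.inv(im["camera_from_world"]); print(n,T.round(2).tolist(),im["vfov"],im["D"])
s=arm.sense(); print(arm.tip_extent,s["eef_pos"],s["tcp_rot"],s["opening"],s["time_s"])
a=cv2.imread('pics/top0.png');b=cv2.imread('pics/side0.png')
cv2.imwrite('pics/t.png',cv2.resize(a,(800,600),interpolation=cv2.INTER_CUBIC))
cv2.imwrite('pics/s.png',cv2.resize(b,(800,600),interpolation=cv2.INTER_CUBIC))
E
```

```text
top [[0.01, -0.99, 0.16, 391.36], [-1.0, -0.01, -0.02, 0.56], [0.02, -0.16, -0.99, 1261.02], [0.0, 0.0, 0.0, 1.0]] 45.50594788744806 [-0.08369302  0.          0.          0.          0.        ]
side [[-0.91, -0.21, 0.35, 314.72], [-0.41, 0.48, -0.77, 659.48], [-0.01, -0.85, -0.53, 539.3], [0.0, 0.0, 0.0, 1.0]] 55.115312756515 [-0.02883425  0.          0.          0.          0.        ]
25.0 [ 249.44406907 -489.93922974  263.2227061 ] [[ 8.91195077e-01  4.53620160e-01 -2.93262270e-04]
 [ 4.53620158e-01 -8.91194279e-01  1.22825387e-03]
 [ 2.95807060e-04 -1.22764348e-03 -9.99999203e-01]] 88.02892451993776 0.1
```

View pics/t.png

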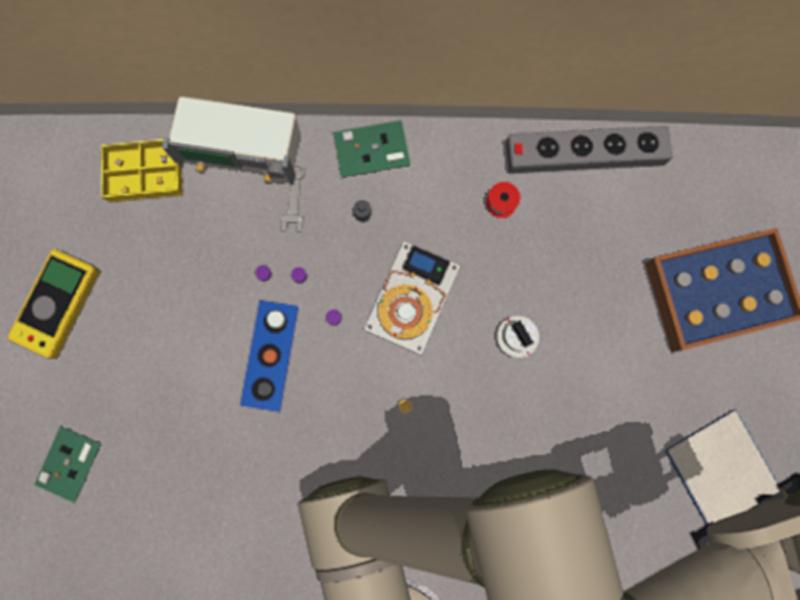

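View pics/s.png

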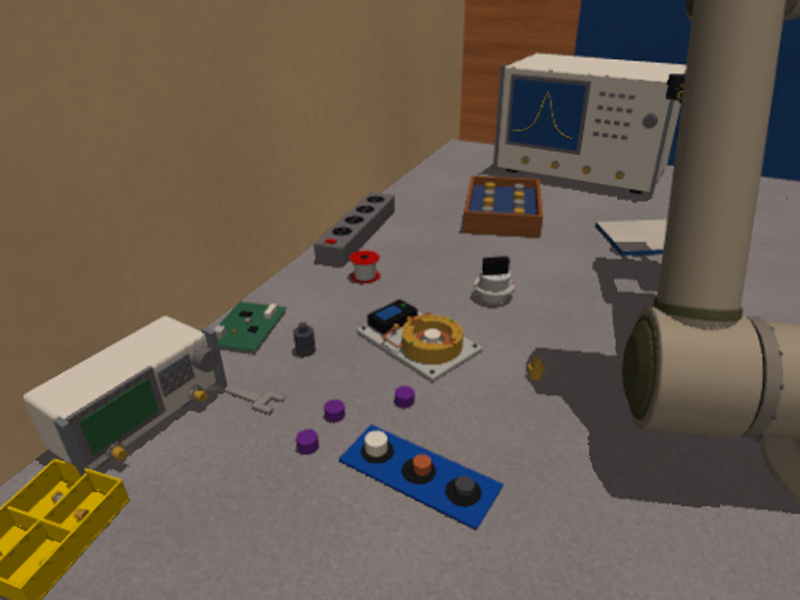

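The top view (800×600 scale) shows the white puck at (275,320), the collar at (405,312), the can's bar at (520,333), the adapter at (405,406), the attenuator at (362,210) and the reel at (503,199). The side view agrees. Next I'll enlarge the middle of the top view and work out rough world positions.

Run:
```python
from h import *
im=load("top"); s=1/1.5625
for n,u,v,z in [("puck",275,320,24),("support",406,312,34),("can bar",520,333,79),("adapter",405,406,32),("atten",362,210,50),("reel",503,199,42),("pod",428,263,32),("tan",269,356,20),("dark",263,389,16)]:
    print(n,world(im,[[u*s,v*s]],z)[0].round(1))
a=im["pixels"][135:250,145:360,::-1]; cv2.imwrite('pics/t2.png',cv2.resize(a,None,fx=3.7,fy=3.7,interpolation=cv2.INTER_CUBIC))
```

```text
puck [554.8 201.1  24. ]
support [570.3 -27.   34. ]
can bar [ 530.6 -216.8   79. ]
adapter [408.8 -26.8  32. ]
atten [747.6  52.1  50. ]
reel [ 774.2 -197.6   42. ]
pod [658.1 -65.   32. ]
tan [492.1 209.9  20. ]
dark [435.2 218.9  16. ]
```

View pics/t2.png

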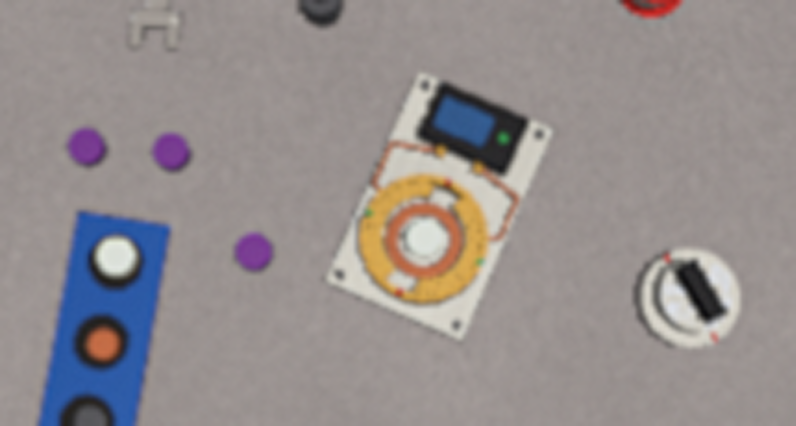

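```bash
cat >> h.py <<'E'
def rel(p,yaw=None,s=None):
    "shift (cm, tool axes) and turn about tool z to reach TCP p with tool-x yaw (deg), tool down"
    s=s or arm.sense(); R=np.array(s["tcp_rot"]); y0=np.degrees(np.arctan2(R[1,0],R[0,0]))
    sh=R.T@(np.array(p)-s["eef_pos"])/10
    d=0 if yaw is None else -((yaw-y0))
    print("pos",np.round(s["eef_pos"],1),"yaw %.2f q1 %.2f q6 %.2f"%(y0,s["q"][0],s["q"][5]),"zaxis",R[:,2].round(4),"-> shift",sh.round(2),"turn z %.3f"%np.radians(d))
E
python3 - <<'E'
from h import *
im=load("top")
def c(*p): return [[145+u/3.7,135+v/3.7] for u,v in p]
a=lambda P:np.degrees(np.arctan2(*(P[0]-P[1])[[1,0]]))
P=world(im,c((448,183),(400,292)),37); print("fix",P.mean(0),a(P))
P=world(im,c((366,212),(481,262)),37); print("green",P.mean(0),a(P))
P=world(im,c((667,258),(714,338)),26); print("can",P.mean(0),a(P))
P=world(im,c((685,265),(715,318)),79); print("bar",P.mean(0),a(P))
P=world(im,c((116,256),(89,415)),20); print("board",a(P))
P=world(im,c((116,256)),24);print("puck",P)
for i in [(254,252)]: print(world(im,c(i),12))
rel([530,185,250],150)
rel([530,185,250],-10)
E
```

```text
fix [571.39638833 -26.35080144  37.        ] -23.014093933097815
green [571.57240078 -25.81453448  37.        ] 66.95658869882449
can [ 530.21568951 -223.18491602   26.        ] 29.974796755321382
bar [ 528.89061564 -220.42781316   79.        ] 28.985091854525166
board -7.542630417417994
puck [[556.47114714 200.20628081  24.        ]]
[[562.38324502  99.53063897  12.        ]]
pos [ 249.4 -489.9  263.2] yaw 26.98 q1 -1.32 q6 -0.22 zaxis [-3.0e-04  1.2e-03 -1.0e+00] -> shift [ 55.62 -47.42   1.4 ] turn z -2.147
pos [ 249.4 -489.9  263.2] yaw 26.98 q1 -1.32 q6 -0.22 zaxis [-3.0e-04  1.2e-03 -1.0e+00] -> shift [ 55.62 -47.42   1.4 ] turn z 0.645
```

Emit:
{"op": "step_arm", "data": {
  "plan": [
    [[0, 0, -0.15], [4, -3, 0.1], -1],
    [[0, 0, -0.3], [7.5, -6.4, 0.2], -1],
    [[0, 0, -0.45], [11.3, -9.6, 0.3], -1],
    [[0, 0, -0.6], [15, -12.8, 0.4], -1],
    [[0, 0, -0.75], [18.8, -16, 0.5], -1]
  ]
}}

```text
time_s: 0.6
eef_pos: [344.6, -260.3, 258.5]
tcp_rot: [[0.338, 0.941, -0.0], [0.941, -0.338, 0.0], [0.0, -0.0, -1.0]]
ft_force: [1.7, 0.5, -0.0]
opening: 88.0
gripper_force: 0.0
```

```bash
python3 -c "
from h import *
rel([555,195,200],172)"
```

```text
pos [ 344.6 -260.3  258.5] yaw 70.27 q1 -0.92 q6 -0.58 zaxis [-2.e-04  4.e-04 -1.e+00] -> shift [49.96  4.43  5.87] turn z -1.776
```

Emit:
{"op": "step_arm", "data": {
  "plan": [
    [[0, 0, -0.15], [4.9, 0.4, 0.4], -1],
    [[0, 0, -0.3], [9.8, 0.9, 0.8], -1],
    [[0, 0, -0.45], [14.7, 1.3, 1.2], -1],
    [[0, 0, -0.6], [19.6, 1.7, 1.6], -1],
    [[0, 0, -0.75], [24.5, 2.2, 2], -1]
  ]
}}

```text
time_s: 1.1
eef_pos: [449.4, -37.6, 238.6]
tcp_rot: [[-0.395, 0.919, -0.0], [0.919, 0.395, -0.0], [0.0, -0.0, -1.0]]
ft_force: [1.2, -0.9, -0.1]
opening: 88.2
gripper_force: 0.0
```

```bash
python3 -c "
from h import *
rel([555,195,200],172)"
```

```text
pos [449.4 -37.6 238.6] yaw 113.27 q1 -0.35 q6 -0.75 zaxis [-1.e-04 -0.e+00 -1.e+00] -> shift [17.2  18.89  3.85] turn z -1.025
```

Emit:
{"op": "step_arm", "data": {
  "plan": [
    [[0, 0, -0.15], [3.2, 3.5, 0.7], -1],
    [[0, 0, -0.3], [6.4, 7, 1.5], -1],
    [[0, 0, -0.45], [9.6, 10.5, 2.2], -1],
    [[0, 0, -0.6], [12.8, 14.1, 3], -1],
    [[0, 0, -0.75], [16, 17.6, 3.8], -1]
  ]
}}

```text
time_s: 1.6
eef_pos: [549.3, 178.3, 200.1]
tcp_rot: [[-0.915, 0.403, -0.0], [0.403, 0.915, -0.0], [0.0, -0.0, -1.0]]
ft_force: [0.6, -0.9, 0.4]
opening: 88.4
gripper_force: 0.0
```

Emit:
{"op": "step_arm", "data": {
  "plan": [
    [[0, 0, -0.14], [0.9, -1.6, 0], -0.2],
    [[0, 0, -0.275], [0.9, -1.6, 0], -0.2],
    [[0, 0, -0.275], [0.9, -1.6, 0], -0.2],
    [[0, 0, -0.275], [0.9, -1.6, 0], -0.2],
    [[0, 0, -0.275], [0.9, -1.6, 0], -0.2]
  ]
}}

```text
time_s: 2.1
eef_pos: [534.3, 165.1, 200.8]
tcp_rot: [[-0.989, 0.148, 0.0], [0.148, 0.989, 0.0], [-0.0, 0.0, -1.0]]
ft_force: [0.3, -0.4, 0.5]
opening: 53.1
gripper_force: 0.0
```

Run:
```python
from h import *
im=get("wrist")
cv2.imwrite('pics/w1.png',im["pixels"][:,:,::-1]); T=np.linalg.inv(im["camera_from_world"]); print(T.round(2))
print(pix(im,[[556,200,24],[571,-26,34]]))
rel([556,200,37],172)
```

```text
[[ 1.5000e-01  9.4000e-01  3.0000e-01  4.5668e+02]
 [ 9.9000e-01 -1.4000e-01 -5.0000e-02  1.7722e+02]
 [-0.0000e+00  3.0000e-01 -9.5000e-01  3.2254e+02]
 [ 0.0000e+00  0.0000e+00  0.0000e+00  1.0000e+00]]
[[288.49844678 191.24262727]
 [103.01854767 232.21425925]]
pos [534.3 165.1 200.8] yaw 171.50 q1 0.09 q6 -1.33 zaxis [ 1.e-04  0.e+00 -1.e+00] -> shift [-1.63  3.77 16.38] turn z -0.009
```

View pics/w1.png

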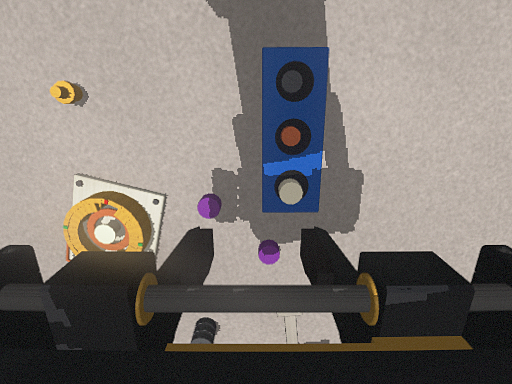

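The wrist view shows the white puck's top at (290,191), where (288,191) was predicted, and the support at (105,233), where (103,232) was predicted. The estimates hold, so I'll go down and grip.

Emit:
{"op": "step_arm", "data": {
  "plan": [
    [[0, 0, -0.009], [-0.7, 1.7, 3], -0.2],
    [[0, 0, -0.009], [-1.6, 3.75, 7], -0.2],
    [[0, 0, -0.009], [-1.6, 3.75, 11], -0.2],
    [[0, 0, -0.009], [-1.6, 3.75, 14.5], -0.2],
    [[0, 0, -0.009], [-1.6, 3.75, 16.4], -0.2]
  ]
}}

```text
time_s: 2.65
eef_pos: [554.5, 199.9, 33.9]
tcp_rot: [[-0.99, 0.138, -0.004], [0.138, 0.99, -0.001], [0.004, -0.001, -1.0]]
ft_force: [0.2, 0.9, -0.0]
opening: 52.8
gripper_force: 0.0
```

Emit:
{"op": "step_arm", "data": {
  "plan": [
    [[0, 0, 0], [0, 0, 0], -0.2],
    [[0, 0, 0], [0, 0, 0], 1],
    [[0, 0, 0], [0, 0, 0], 1],
    [[0, 0, 0], [0, 0, 0], 1],
    [[0, 0, 0], [0, 0, 0], 1]
  ],
  "newtons": 12
}}

```text
time_s: 3.15
eef_pos: [556.0, 200.2, 38.0]
tcp_rot: [[-0.991, 0.137, 0.002], [0.137, 0.991, 0.0], [-0.002, 0.001, -1.0]]
ft_force: [-0.5, 0.6, 5.7]
opening: 27.3
gripper_force: 12.0
```

Emit:
{"op": "step_arm", "data": {
  "plan": [
    [[0, 0, 0], [0, 0, 0], 1],
    [[0, 0, 0], [0, 0, 0], 1],
    [[0, 0, 0], [0, 0, -1], 1],
    [[0, 0, 0], [0, 0, -4], 1],
    [[0, 0, 0], [0, 0, -8], 1]
  ]
}}

```text
time_s: 3.65
eef_pos: [554.6, 199.9, 116.8]
tcp_rot: [[-0.991, 0.136, -0.004], [0.136, 0.991, -0.001], [0.004, -0.001, -1.0]]
ft_force: [0.9, 0.5, 0.6]
opening: 27.5
gripper_force: 12.0
```

Run:
```python
from h import *
im=get("wrist")
cv2.imwrite('pics/w2.png',im["pixels"][:,:,::-1])
rel([571.5,-26,90],172)
```

```text
pos [557.4 200.5 124.5] yaw 172.17 q1 0.15 q6 -1.29 zaxis [ 0.0085  0.0012 -1.    ] -> shift [ -4.46 -22.25   3.43] turn z 0.003
```

Emit:
{"op": "step_arm", "data": {
  "plan": [
    [[0, 0, 0], [-1, -4.5, 0], 1],
    [[0, 0, 0], [-2, -9, 0], 1],
    [[0, 0, 0], [-3, -13.5, 0], 1],
    [[0, 0, 0], [-4, -18, 0], 1],
    [[0, 0, 0], [-4.6, -22.2, 0], 1]
  ]
}}

```text
time_s: 4.2
eef_pos: [570.8, -28.2, 117.3]
tcp_rot: [[-0.991, 0.137, 0.001], [0.137, 0.991, -0.0], [-0.001, -0.0, -1.0]]
ft_force: [0.6, 0.3, -1.7]
opening: 27.7
gripper_force: 12.0
```

Emit:
{"op": "step_arm", "data": {
  "plan": [
    [[0, 0, 0], [0, 0, 0.5], 1],
    [[0, 0, 0], [0, 0, 1], 1],
    [[0, 0, 0], [0, 0, 1], 1],
    [[0, 0, 0], [0, 0, 1], 1],
    [[0, 0, 0], [0, 0, 1], 1]
  ]
}}

```text
time_s: 4.7
eef_pos: [570.8, -25.1, 106.9]
tcp_rot: [[-0.991, 0.135, 0.0], [0.135, 0.991, -0.0], [-0.0, 0.0, -1.0]]
ft_force: [-0.3, 0.7, -0.6]
opening: 27.1
gripper_force: 12.0
```

Run:
```python
from h import *
im=get("wrist")
e=arm.sense()["eef_pos"]
cv2.imwrite('pics/w3.png',cv2.resize(im["pixels"][130:300,150:380,::-1],None,fx=3.4,fy=3.4,interpolation=cv2.INTER_CUBIC))
print((pix(im,[[571.5,-26,37],[571.5,-26,34],e])-[150,130])*3.4)
rel([571.5,-26,66],172)
```

```text
[[356.92436764 285.63634406]
 [357.00281434 280.63424693]
 [358.54801702 455.40251496]]
pos [570.8 -25.2 107. ] yaw 172.24 q1 -0.25 q6 -1.69 zaxis [ 2.e-04 -0.e+00 -1.e+00] -> shift [-0.08 -0.07  4.1 ] turn z 0.004
```

View pics/w3.png

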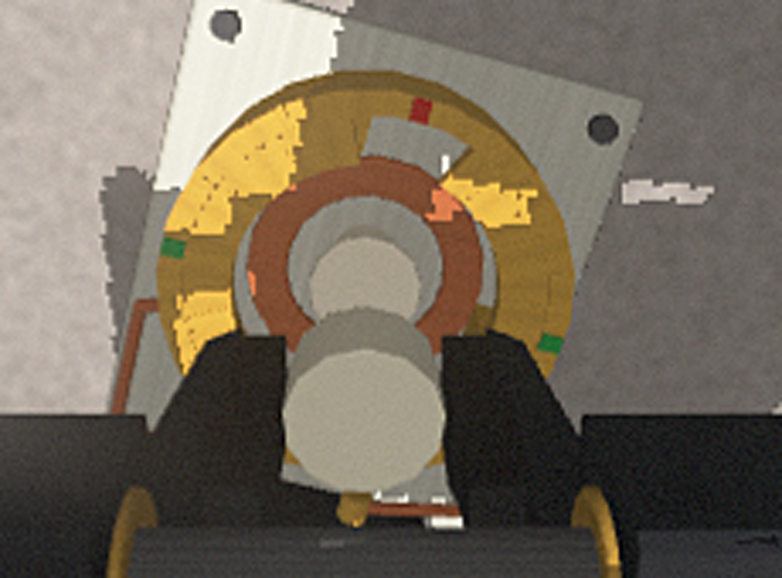

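The crop shows the green marks at (173,248) and (550,343), the near red mark at (421,110), and the held puck's top centred on (364,421). I'll turn these into positions.

Run:
```python
from h import *
im=load("wrist"); c=lambda *p:[[150+u/3.4,130+v/3.4] for u,v in p]
P=world(im,c((173,248),(550,343),(421,110)),37); d=P[0]-P[1]
print(P, "centre",P[:2].mean(0),np.linalg.norm(d),"fix yaw",np.degrees(np.arctan2(d[1],d[0]))-90)
print(np.degrees(np.arctan2(*(P[:2].mean(0)-P[2])[[1,0]])), np.linalg.norm(P[2]-P[:2].mean(0)))
print("puck top",world(im,c((364,421),(284,421),(444,421)),94))
```

```text
[[556.94789679 -65.62471147  37.        ]
 [591.78103539  16.4427994   37.        ]
 [533.26104118  -6.91282078  37.        ]] centre [574.36446609 -24.59095604  37.        ] 89.15393365791266 fix yaw -202.9985488741408
-23.27201336806625 44.743804109452995
puck top [[572.61713841 -24.60909627  94.        ]
 [570.8157955  -37.9198074   94.        ]
 [574.43172118 -11.30034736  94.        ]]
```

Emit:
{"op": "step_arm", "data": {
  "plan": [
    [[0, 0, 0], [-0.15, 0, 1], 1],
    [[0, 0, 0], [-0.15, 0, 2.5], 1],
    [[0, 0, 0], [-0.15, 0, 3.5], 1],
    [[0, 0, 0], [-0.15, 0, 4], 1],
    [[0, 0, 0], [-0.15, 0, 4], 1]
  ]
}}

```text
time_s: 5.25
eef_pos: [572.2, -26.2, 66.3]
tcp_rot: [[-0.991, 0.136, -0.001], [0.136, 0.991, 0.0], [0.001, 0.0, -1.0]]
ft_force: [0.4, -0.3, 0.6]
opening: 27.4
gripper_force: 12.0
```

Emit:
{"op": "step_arm", "data": {
  "plan": [
    [[0, 0, 0], [0, 0, 0.05], 1],
    [[0, 0, 0], [0, 0, 0.1], 1],
    [[0, 0, 0], [0, 0, 0.15], 1],
    [[0, 0, 0], [0, 0, 0.15], 1],
    [[0, 0, 0], [0, 0, 0.15], 1]
  ]
}}

```text
time_s: 5.75
eef_pos: [572.3, -26.3, 65.6]
tcp_rot: [[-0.991, 0.136, 0.001], [0.136, 0.991, -0.0], [-0.001, -0.0, -1.0]]
ft_force: [-0.4, 0.3, 3.3]
opening: 27.3
gripper_force: 12.0
```

Emit:
{"op": "step_arm", "data": {
  "plan": [
    [[0, 0, 0], [0, 0, 0], -0.2],
    [[0, 0, 0], [0, 0, 0], -0.2],
    [[0, 0, 0], [0, 0, 0], -0.2],
    [[0, 0, 0], [0, 0, 0], -0.2],
    [[0, 0, 0], [0, 0, 0], -0.2]
  ]
}}

```text
time_s: 6.25
eef_pos: [572.2, -26.3, 65.2]
tcp_rot: [[-0.991, 0.136, -0.0], [0.136, 0.991, 0.0], [0.0, -0.0, -1.0]]
ft_force: [-0.5, -0.0, -0.2]
opening: 52.7
gripper_force: 0.0
```

Emit:
{"op": "step_arm", "data": {
  "plan": [
    [[0, 0, 0], [0, 0, -1], -0.2],
    [[0, 0, 0], [0, 0, -4], -0.2],
    [[0, 0, 0], [0, 0, -8], -0.2],
    [[0, 0, 0], [0, 0, -11], -0.2],
    [[0, 0, 0], [0, 0, -11], -0.2]
  ]
}}

```text
time_s: 6.75
eef_pos: [573.7, -26.6, 180.1]
tcp_rot: [[-0.991, 0.136, 0.008], [0.136, 0.991, -0.002], [-0.009, -0.001, -1.0]]
ft_force: [0.0, -0.1, 0.3]
opening: 53.0
gripper_force: 0.0
```

Run:
```python
from h import *
im=get("wrist")
o=pix(im,[[572,-26,52]])[0]; x,y=int(o[0])-64,int(o[1])-60
cv2.imwrite('pics/w4.png',cv2.resize(im["pixels"][y:y+110,x:x+128,::-1],None,fx=5,fy=5,interpolation=cv2.INTER_CUBIC)); print(x,y)
rel([529,-221,190],209.5)
```

```text
192 127
pos [572.8 -26.4 177.5] yaw 172.17 q1 -0.25 q6 -1.69 zaxis [ 0.0043 -0.0011 -1.    ] -> shift [  1.68 -19.88  -1.25] turn z -0.652
```

View pics/w4.png

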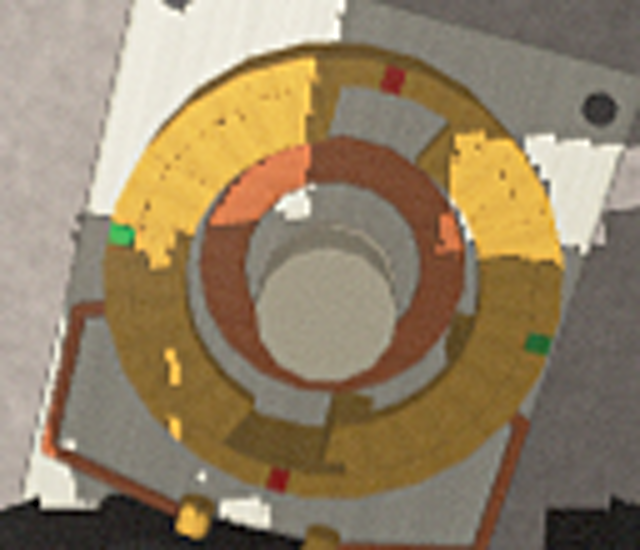

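The puck stands upright on the support, its top at (327,315). The red marks are at (393,80) and (279,480), the green at (121,235) and (537,343).

Run:
```python
from h import *
im=load("wrist"); c=lambda *p:[[192+u/5,127+v/5] for u,v in p]
P=world(im,c((393,80),(279,480),(121,235),(537,343)),37)
print(P[:2].mean(0),P[2:].mean(0)); 
for d in (P[1]-P[0],P[2]-P[3]): print(np.degrees(np.arctan2(d[1],d[0])),np.linalg.norm(d))
print("puck",world(im,c((327,315)),52)); rel([529,-221,190],209.5)
```

```text
[573.99908491 -24.25594789  37.        ] [573.96514026 -24.5772513   37.        ]
-22.96387067767826 88.96522883195685
-112.96241032938349 88.8501378377424
puck [[574.47526838 -25.64526763  52.        ]]
pos [572.8 -26.4 177.5] yaw 172.17 q1 -0.25 q6 -1.69 zaxis [ 0.0043 -0.0011 -1.    ] -> shift [  1.68 -19.88  -1.25] turn z -0.652
```

Emit:
{"op": "step_arm", "data": {
  "plan": [
    [[0, 0, -0.14], [0.3, -4, -0.3], -0.2],
    [[0, 0, -0.28], [0.7, -8, -0.6], -0.2],
    [[0, 0, -0.42], [1, -12, -0.9], -0.2],
    [[0, 0, -0.56], [1.4, -16, -1.2], -0.2],
    [[0, 0, -0.65], [1.7, -19.8, -1.3], -0.2]
  ]
}}

```text
time_s: 7.3
eef_pos: [527.4, -221.6, 187.4]
tcp_rot: [[-0.869, -0.495, -0.002], [-0.495, 0.869, 0.001], [0.001, 0.002, -1.0]]
ft_force: [0.0, 1.0, 0.7]
opening: 52.9
gripper_force: 0.0
```

Emit:
{"op": "step_arm", "data": {
  "plan": [
    [[0, 0, 0], [0, 0, 0], -0.2],
    [[0, 0, 0], [0, 0, 0], -0.2],
    [[0, 0, 0], [0, 0, 0], -0.2],
    [[0, 0, 0], [0, 0, 0], -0.2],
    [[0, 0, 0], [0, 0, 0], -0.2]
  ]
}}

```text
time_s: 7.8
eef_pos: [528.6, -219.2, 188.2]
tcp_rot: [[-0.871, -0.492, -0.0], [-0.492, 0.871, 0.0], [0.0, 0.0, -1.0]]
ft_force: [0.5, 0.0, 0.2]
opening: 52.7
gripper_force: 0.0
```

Run:
```python
from h import *
im=get("wrist")
o=pix(im,[[529,-221,79]])[0]; x,y=int(o[0])-64,int(o[1])-60
cv2.imwrite('pics/w5.png',cv2.resize(im["pixels"][y:y+110,x:x+128,::-1],None,fx=5,fy=5,interpolation=cv2.INTER_CUBIC)); print(x,y)
rel([529,-221,190],209.5)
```

```text
190 135
pos [ 528.6 -219.3  188.2] yaw -150.54 q1 -0.60 q6 -2.69 zaxis [-1.e-04  1.e-04 -1.e+00] -> shift [ 0.05 -0.17 -0.18] turn z -6.284
```

View pics/w5.png

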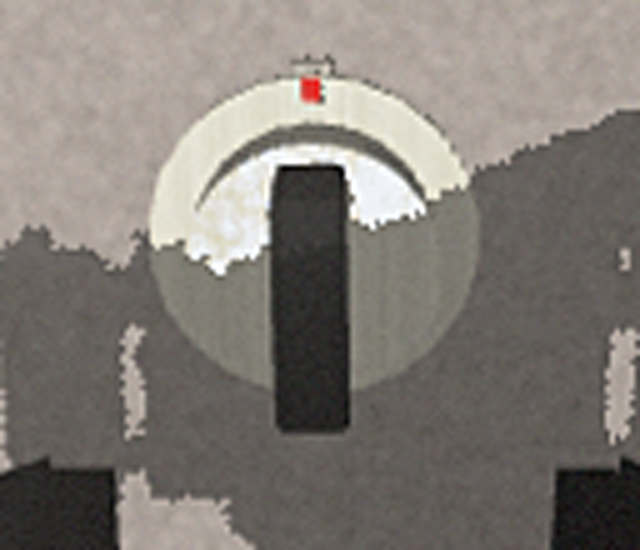

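The bar runs straight up the image at u≈312, with its far top edge at v=432. The flange spans u 150–480 with its top at v=75, and the red mark is at (311,90).

Run:
```python
from h import *
im=load("wrist"); c=lambda *p:[[190+u/5,135+v/5] for u,v in p]
s=arm.sense(); R=np.array(s["tcp_rot"]); p=np.array(s["eef_pos"])
f=lambda uv,z:(R.T@(world(im,c(*uv),z)-p).T).T.round(1)[:,:2].tolist()
print("bar far end top",f([(276,432),(350,432),(348,300),(273,300)],79))
print("flange top, L, R, red",f([(313,75),(150,227),(480,230),(311,90)],26))
print("flange bottom",f([(313,395)],26), "bar z79 near",f([(311,170),(311,165)],79))
```

```text
bar far end top [[-24.9, -10.3], [-24.9, 3.6], [1.3, 3.1], [1.3, -10.5]]
flange top, L, R, red [[33.9, -3.8], [0.5, -39.8], [-0.2, 32.7], [30.7, -4.3]]
flange bottom [[-39.3, -4.1]] bar z79 near [[25.4, -3.5], [26.3, -3.5]]
```

Emit:
{"op": "step_arm", "data": {
  "plan": [
    [[0, 0, 0], [-0.1, -0.38, 2], -0.2],
    [[0, 0, 0], [-0.1, -0.38, 6], -0.2],
    [[0, 0, 0], [-0.1, -0.38, 9.5], -0.2],
    [[0, 0, 0], [-0.1, -0.38, 11], -0.2],
    [[0, 0, 0], [-0.1, -0.38, 11], -0.2]
  ]
}}

```text
time_s: 8.35
eef_pos: [530.7, -222.3, 76.6]
tcp_rot: [[-0.871, -0.491, -0.003], [-0.491, 0.871, 0.002], [0.001, 0.003, -1.0]]
ft_force: [-0.9, 0.4, 1.0]
opening: 52.9
gripper_force: 0.0
```

Emit:
{"op": "step_arm", "data": {
  "plan": [
    [[0, 0, 0], [0, 0, 0], -0.2],
    [[0, 0, 0], [0, 0, 0], 1],
    [[0, 0, 0], [0, 0, 0], 1],
    [[0, 0, 0], [0, 0, 0], 1],
    [[0, 0, 0], [0, 0, 0], 1]
  ],
  "newtons": 50
}}

```text
time_s: 8.85
eef_pos: [531.2, -223.0, 78.6]
tcp_rot: [[-0.871, -0.491, 0.0], [-0.491, 0.871, -0.0], [-0.0, -0.0, -1.0]]
ft_force: [-0.3, 0.1, -0.5]
opening: 22.8
gripper_force: 0.0
```

Emit:
{"op": "step_arm", "data": {
  "plan": [
    [[0, 0, 0], [0, 0, 0], 1],
    [[0, 0, 0], [0, 0, 0], 1],
    [[0, 0, 0], [0, 0, -1], 1],
    [[0, 0, 0], [0, 0, -4], 1],
    [[0, 0, 0], [0, 0, -8], 1]
  ]
}}

```text
time_s: 9.35
eef_pos: [530.3, -222.5, 158.1]
tcp_rot: [[-0.871, -0.491, -0.004], [-0.491, 0.871, 0.002], [0.002, 0.004, -1.0]]
ft_force: [0.4, 0.1, -2.8]
opening: 13.8
gripper_force: 49.9
```

Run:
```python
from h import *
rel([572,-25.5,157],157)
```

```text
pos [ 530.3 -222.5  158.1] yaw -150.60 q1 -0.60 q6 -2.69 zaxis [-0.0036  0.0025 -1.    ] -> shift [-13.3   15.12   0.14] turn z -5.369
```

Emit:
{"op": "step_arm", "data": {
  "plan": [
    [[0, 0, 0.13], [-1.9, 2.2, 0], 1],
    [[0, 0, 0.26], [-3.8, 4.3, 0], 1],
    [[0, 0, 0.39], [-5.7, 6.5, 0], 1],
    [[0, 0, 0.52], [-7.6, 8.6, 0], 1],
    [[0, 0, 0.65], [-9.5, 10.8, 0], 1]
  ]
}}

```text
time_s: 9.85
eef_pos: [560.8, -81.1, 158.6]
tcp_rot: [[-0.99, 0.142, -0.0], [0.142, 0.99, 0.0], [0.0, 0.0, -1.0]]
ft_force: [-0.3, 0.2, -2.7]
opening: 13.4
gripper_force: 49.9
```

Run:
```python
from h import *
rel([572,-25.5,157],157)
```

```text
pos [560.8 -81.1 158.6] yaw 171.85 q1 -0.35 q6 -1.78 zaxis [-2.e-04  1.e-04 -1.e+00] -> shift [-0.32  5.66  0.17] turn z 0.259
```

Emit:
{"op": "step_arm", "data": {
  "plan": [
    [[0, 0, 0.13], [-0.1, 2.2, 0], 1],
    [[0, 0, 0.259], [-0.3, 4.4, 0.1], 1],
    [[0, 0, 0.259], [-0.3, 5.65, 0.1], 1],
    [[0, 0, 0.259], [-0.3, 5.65, 0.1], 1],
    [[0, 0, 0.259], [-0.3, 5.65, 0.1], 1]
  ]
}}

```text
time_s: 10.35
eef_pos: [571.4, -27.2, 157.4]
tcp_rot: [[-0.924, 0.383, -0.0], [0.383, 0.924, -0.0], [-0.0, -0.0, -1.0]]
ft_force: [0.2, 0.8, -2.9]
opening: 13.9
gripper_force: 49.9
```

Run:
```python
from h import *
im=get("wrist")
rel([572,-25.5,157],157)
cv2.imwrite('pics/w6.png',cv2.resize(im["pixels"][100:300,140:390,::-1],None,fx=3.2,fy=3,interpolation=cv2.INTER_CUBIC))
```

```text
pos [571.4 -27.5 157.3] yaw 157.40 q1 -0.25 q6 -1.43 zaxis [-1.e-04 -3.e-04 -1.e+00] -> shift [0.02 0.21 0.03] turn z 0.007
```

View pics/w6.png

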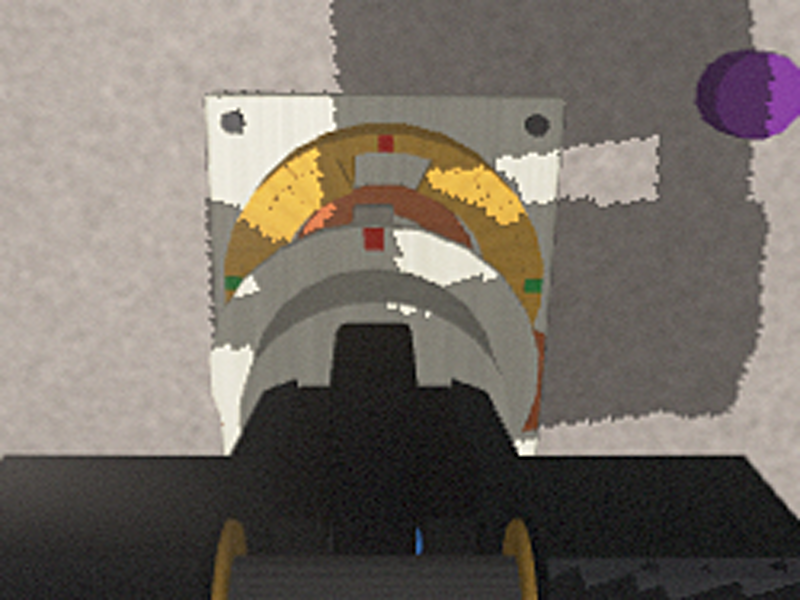

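The green marks are at (234,283) and (533,286), the collar's red mark at (386,143), the can's red mark at (374,238), and the near edge of its flange at v≈228.

Run:
```python
from h import *
im=load("wrist"); c=lambda p:[[140+u/3.2,100+v/3] for u,v in p]
s=arm.sense(); R=np.array(s["tcp_rot"]); p=np.array(s["eef_pos"])
f=lambda uv,z:(R.T@(world(im,c(uv),z)-p).T).T.round(1)[:,:2]
G=f([(234,283),(533,286),(386,143)],37); print(G,"fix",G[:2].mean(0),G[2]-[44,0])
print("ang",np.degrees(np.arctan2(*(G[1]-G[0])))) 
print("can red, edge, bar", f([(374,238),(374,228)],105), f([(333,330),(410,330)],158))
```

```text
[[ -1.3 -40.7]
 [ -2.2  48.4]
 [ 43.1   4.3]] fix [-1.75  3.85] [-0.9  4.3]
ang -0.5787255656077622
can red, edge, bar [[31.8  0.9]
 [34.2  0.9]] [[30.7 -5.4]
 [30.7  6.3]]
```

Emit:
{"op": "step_arm", "data": {
  "plan": [
    [[0, 0, 0], [0, 0.29, 0], 1],
    [[0, 0, 0], [0, 0.29, 1], 1],
    [[0, 0, 0], [0, 0.29, 2.2], 1],
    [[0, 0, 0], [0, 0.29, 3.4], 1],
    [[0, 0, 0], [0, 0.29, 4.2], 1]
  ]
}}

```text
time_s: 10.9
eef_pos: [572.1, -24.0, 113.4]
tcp_rot: [[-0.923, 0.386, -0.002], [0.386, 0.923, 0.001], [0.002, -0.0, -1.0]]
ft_force: [0.2, -0.1, -2.2]
opening: 13.7
gripper_force: 49.9
```

Emit:
{"op": "step_arm", "data": {
  "plan": [
    [[0, 0, 0], [0, 0, 0.2], 1],
    [[0, 0, 0], [0, 0, 0.5], 1],
    [[0, 0, 0], [0, 0, 0.8], 1],
    [[0, 0, 0], [0, 0, 1.1], 1],
    [[0, 0, 0], [0, 0, 1.3], 1]
  ]
}}

```text
time_s: 11.4
eef_pos: [572.7, -24.0, 102.2]
tcp_rot: [[-0.923, 0.385, 0.0], [0.385, 0.923, -0.0], [-0.0, 0.0, -1.0]]
ft_force: [0.6, 0.3, -3.1]
opening: 13.9
gripper_force: 49.9
```

Emit:
{"op": "step_arm", "data": {
  "plan": [
    [[0, 0, 0], [0, 0, 0.2], 1],
    [[0, 0, 0], [0, 0, 0.4], 1],
    [[0, 0, 0], [0, 0, 0.6], 1],
    [[0, 0, 0], [0, 0, 0.7], 1],
    [[0, 0, 0], [0, 0, 0.8], 1]
  ]
}}

```text
time_s: 11.9
eef_pos: [572.9, -24.0, 95.0]
tcp_rot: [[-0.923, 0.385, 0.001], [0.385, 0.923, -0.0], [-0.001, 0.0, -1.0]]
ft_force: [-1.7, 0.6, 8.0]
opening: 13.7
gripper_force: 49.9
```

Emit:
{"op": "step_arm", "data": {
  "plan": [
    [[0, 0, 0], [0, 0, 0.05], 1],
    [[0, 0, 0], [0, 0, 0.1], 1],
    [[0, 0, 0], [0, 0, 0.1], 1],
    [[0, 0, 0], [0, 0, 0.1], 1],
    [[0, 0, 0], [0, 0, 0.1], 1]
  ]
}}

```text
time_s: 12.4
eef_pos: [572.9, -24.0, 94.2]
tcp_rot: [[-0.923, 0.385, 0.001], [0.385, 0.923, -0.0], [-0.001, 0.0, -1.0]]
ft_force: [-2.7, 0.1, 8.2]
opening: 13.5
gripper_force: 49.9
```

Emit:
{"op": "step_arm", "data": {
  "plan": [
    [[0, 0, 0], [0, 0, 0.05], 1],
    [[0, 0, 0], [0, 0, 0.1], 1],
    [[0, 0, 0], [0, 0, 0.15], 1],
    [[0, 0, 0], [0, 0, 0.15], 1],
    [[0, 0, 0], [0, 0, 0.15], 1]
  ]
}}

```text
time_s: 12.9
eef_pos: [572.9, -24.1, 93.3]
tcp_rot: [[-0.923, 0.385, 0.002], [0.385, 0.923, -0.001], [-0.002, 0.0, -1.0]]
ft_force: [-5.2, 0.5, 13.8]
opening: 13.7
gripper_force: 49.9
```

Emit:
{"op": "step_arm", "data": {
  "plan": [
    [[0, 0, 0], [0.07, -0.03, 0], 1],
    [[0, 0, 0.1], [0.07, -0.03, 0], 1],
    [[0, 0, 0.22], [0.07, -0.03, 0], 1],
    [[0, 0, 0.34], [0.07, -0.03, 0], 1],
    [[0, 0, 0.46], [0.07, -0.03, 0], 1]
  ]
}}

```text
time_s: 13.4
eef_pos: [572.9, -24.5, 93.3]
tcp_rot: [[-0.652, 0.758, 0.004], [0.758, 0.652, -0.001], [-0.003, 0.002, -1.0]]
ft_force: [-1.4, -0.9, 10.8]
opening: 13.3
gripper_force: 49.9
```

```bash
python3 -c "
from h import *
rel([572,-24.4,93],67)
s=arm.sense();print(s['ft_force'],s['wrist_torque'])"
```

```text
pos [572.9 -24.5  93.3] yaw 130.71 q1 -0.25 q6 -0.96 zaxis [ 0.0036 -0.0015 -1.    ] -> shift [ 0.06 -0.06  0.03] turn z 1.112
[-1.41647661 -0.94131971 10.77542995] [-0.11714149  0.17161518  0.24755492]
```

Turning freely, with a small lateral force. I'll keep turning and press a touch more.

Emit:
{"op": "step_arm", "data": {
  "plan": [
    [[0, 0, 0.12], [0, 0, 0.03], 1],
    [[0, 0, 0.24], [0, 0, 0.03], 1],
    [[0, 0, 0.36], [0, 0, 0.03], 1],
    [[0, 0, 0.48], [0, 0, 0.03], 1],
    [[0, 0, 0.6], [0, 0, 0.03], 1]
  ]
}}

```text
time_s: 13.9
eef_pos: [572.9, -24.6, 93.2]
tcp_rot: [[-0.11, 0.994, 0.004], [0.994, 0.11, -0.002], [-0.002, 0.004, -1.0]]
ft_force: [-1.5, -1.0, 13.4]
opening: 13.5
gripper_force: 50.0
```

Emit:
{"op": "step_arm", "data": {
  "plan": [
    [[0, 0, 0.12], [0, 0, 0], 1],
    [[0, 0, 0.24], [0, 0, 0], 1],
    [[0, 0, 0.36], [0, 0, 0], 1],
    [[0, 0, 0.46], [0, 0, 0], 1],
    [[0, 0, 0.46], [0, 0, 0], 1]
  ]
}}

```text
time_s: 14.4
eef_pos: [573.0, -24.5, 93.3]
tcp_rot: [[0.341, 0.94, 0.004], [0.94, -0.341, -0.002], [-0.0, 0.004, -1.0]]
ft_force: [-1.4, -0.9, 11.9]
opening: 13.3
gripper_force: 50.0
```

```bash
python3 -c "
from h import *
rel([572,-24.4,93],67)
s=arm.sense();print(s['ft_force'],s['wrist_torque'])"
```

```text
pos [573.  -24.5  93.3] yaw 70.09 q1 -0.25 q6 0.10 zaxis [ 0.004  -0.0015 -1.    ] -> shift [-0.02 -0.1   0.03] turn z 0.054
[-1.44008317 -0.93143165 11.89242831] [-0.11340641  0.23369471  0.03507014]
```

Only about 3° remain. I'll turn to the stop and press a little harder.

Emit:
{"op": "step_arm", "data": {
  "plan": [
    [[0, 0, 0.03], [0, 0, 0.03], 1],
    [[0, 0, 0.06], [0, 0, 0.06], 1],
    [[0, 0, 0.06], [0, 0, 0.06], 1],
    [[0, 0, 0.06], [0, 0, 0.06], 1],
    [[0, 0, 0.06], [0, 0, 0.06], 1]
  ]
}}

```text
time_s: 14.9
eef_pos: [573.2, -24.6, 93.2]
tcp_rot: [[0.393, 0.919, 0.005], [0.919, -0.393, -0.002], [0.0, 0.005, -1.0]]
ft_force: [-1.5, -1.5, 16.2]
opening: 13.4
gripper_force: 50.0
```

```bash
python3 -c "
from h import *
rel([572,-24.4,93],67)
s=arm.sense();print(s['ft_force'],s['wrist_torque'])
im=get('wrist')
cv2.imwrite('pics/w7.png',cv2.resize(im['pixels'][100:300,140:390,::-1],None,fx=3,fy=3,interpolation=cv2.INTER_CUBIC))"
```

```text
pos [573.2 -24.6  93.2] yaw 66.83 q1 -0.25 q6 0.16 zaxis [ 0.005  -0.0019 -1.    ] -> shift [-0.03 -0.12  0.02] turn z -0.003
[-1.48333663 -1.47794302 16.22177472] [-0.11819344  0.48316529  0.28912353]
```

View pics/w7.png

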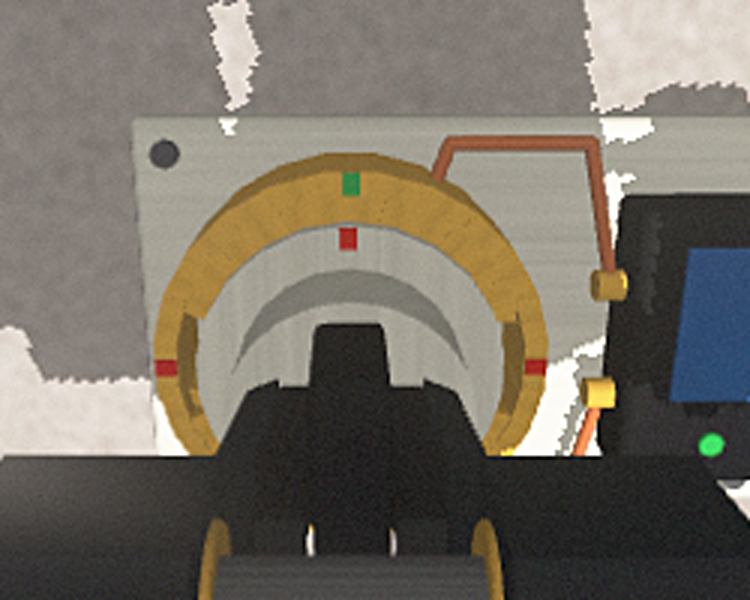

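The can's red mark (348,238) lines up with the green mark (351,184). The flange sits flush and centred on the collar, and a 16 N push is held. I'm handing in.

```bash
python3 -c "
from cell import arm
print(arm.close_job())"
```

```text
the job is handed in; nothing more can be done
None
```

I stood the white resonator on the support, locked the can a quarter turn over it at the green marks, and handed in with the arm still gripping the bar at 50 N and pressing it home at about 16 N; the hand-in gave no verdict.

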